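Set the coffee grinder's grind wheel to the pointer

TASK

Set the grind on the coffee grinder: with a fingertip, flick the lugged wheel on its top anticlockwise (seen from above) click by click until the lug that carries the small round stud stands exactly at the fixed pointer on the front of the grinder's top. Do not run past the pointer, leave the wheel clicked in place with nothing touching it, and do not disturb the mug, jar, spoon and cup around it.

Things in the scene. Friction and masses are not known exactly. Their poses are not given: they have to be found in the camera images.
- grinder: coffee grinder, fixed to the worktop: black foot 200 x 150 mm, steel column, black head 170 x 156 mm whose flat top (deck) is 170 mm above the worktop. Origin on the worktop straight below the wheel's axis; own x points to its front (chute and pointer side), z up. It stands at any place and is turned up to 40 degrees either way
- grind_wheel (a joint): turn of the wheel about its upright axis (rad), growing anticlockwise seen from above. 0: studded lug exactly at the pointer; starts two to five clicks short (negative). It clicks into a rest every 45 degrees (0.785 rad). Pushed past half-way it snaps on to the next rest by itself, else it springs back; about 3 N at a lug's end does it. End stops at -4.32 and +1.18
- wheel_centre (a point): on the wheel's axis, level with its top, 200 mm above the worktop. Flat aluminium wheel: drum 64 mm across with 8 radial lugs 45 degrees apart, each 8 mm wide, ending 55 mm from the axis, 178 to 200 mm above the worktop; gaps between lug ends 35 mm. At every rest one lug points at the pointer. A fixed grey cap, 54 mm across, 10 mm high, sits on its middle
- mark_stud (a point): top of the dark round stud, 11 mm across and 12 mm high, on one lug, 46 mm from the wheel's axis and 212 mm above the worktop; it turns with the wheel
- pointer_tip (a point): tip of the flat steel wedge (4 mm high, 18 mm long, 18 mm wide at its outer end) lying on the deck at the grinder's front, its tip towards the wheel, 60 mm from the axis, 174 mm above the worktop
- mug: loose white mug, 80 mm across, 90 mm tall, handle on one side, standing to the grinder's left (own +y). Origin at the centre of its underside. To be left alone
- bean_jar: loose closed jar, 72 mm across, 120 mm tall, to the grinder's right (own -y). Origin at the centre of its underside. To be left alone
- spoon: loose steel spoon 150 mm long lying on the worktop in front of the grinder. Origin near its middle, x along it. To be left alone
- catch_cup: loose steel cup, 48 mm across, 50 mm tall, standing on the grinder's foot under the chute. Origin at the centre of its underside. To be left alone
There are look-alikes about, which are no part of the job. Of the things like the grinder, leave any that is orange; of the rest the smaller one is meant.

How it is judged:
By the outcome, as a careful person would: the job done as asked, in the order asked, and still so for the second after the job is handed in, with the robot touching nothing.
It also fails if it takes over 72 s, if anything falls off the work surface, if the arm or the gripper's body presses on something with over 40 N, if the wrist force passes 120 N, or if a joint passes its speed limit or range.

ROBOT

A 7-joint arm with a two-finger parallel gripper is mounted at the origin on the work surface. World frame = base frame: x ahead of the robot, y to its left, z up, the work surface at z = 0. Lengths are in m, angles in rad, forces in N, time in s.
With the tool pointing down it reaches from about 0.35 to 0.9 m from the base axis. Payload 8.1 kg.
Tool frame: the origin (TCP) lies at the very end of the fingers, on their centre line; the grasp point (between the pads) lies arm.hold_point_z behind it (arm.hold_point_z is the distance from the TCP to the grasp point, in m); z points along the fingers, y is the line along which they close (so a half turn about z gives the same grasp; the last joint's range is limited). The gripper opens to 92 mm and grips with 3 to 60 N. Pads are 19 mm wide; open, the fingers measure 130 mm over their backs; the gripper's body (75 mm by 190 mm) begins 47 mm behind the grasp point.
Start: joints at [-1.295, 0.434, 0.025, 1.573, -0.012, 1.134, -0.075], TCP at [0.231, 0.581, 0.227] pointing down, gripper open.
Joint ranges: [-2.62, 2.62], [-0.44, 2.09], [-1.27, 1.32], [0.08, 2.57], [-1.32, 4.46], [0.12, 2], [-2.74, 2.74]. Speed limits (rad/s): [2.22, 2.22, 3.01, 3.01, 3.14, 3.14, 3.14].

INTERFACE

Orientations are given as a rotation vector (axis times angle).
In Python, from cell import arm, vision, job, cut_out gives the robot as it stands. The module is installed in compiled form; this text tells all that it offers.
- The arm moves only by the tool play_rows, never from a script. Its argument "increments" is text: rows parted by semicolons, each of 5 numbers parted by spaces: the shift along the tool's x, y, z in cm, then the turn about the tool's z in degrees, then the opening, from -1 (shut) to 1 (fully open), so that 0 is half open. A call has 1 to 5 rows; each row shifts and turns the commanded pose from where the row before left it, along the tool's axes as they then stand; what a row does not reach is not made up. A row lasts 1/12 s, in which the tool goes at most 41.7 mm and 7.16 degrees, less where a joint would pass 70% of its speed; a pose out of reach is approached as far as the arm can. A call is refused whole if a number of a shift passes 4.17 or a number of a turn 7.16, either way. A call with a gripper value outside its range is refused whole. The fingers move at their own pace and stop on an object; "grip_force" is the grip in N (left out, the last holds). Time passes only in rows, so rows that do not move let the fingers close. It gives the time, the measured TCP pose, the force, the opening and the grip force at its end, in the units of the state.
- arm.observe(): the state, without advancing time (a new reading comes with each control period).
- vision.get_image(name): name is "scene" or "top" or "wrist"; returns a dict with "frame" (420x560x3 uint8, red, green, blue), "z_map" (420x560 float32, m along the optical axis (not along the pixel's ray), 0 where there is no reading), "mtx" (3x3 intrinsics, pixels), "distortion" ([k1, k2, p1, p2, k3] as OpenCV has them; the pictures are not rectified), "cam_to_world" (4x4, takes a point from camera to world coordinates). Camera axes: x right, y up, looking along -z (the intrinsics and any distortion apply to the point x, -y, -z); pixel columns grow to the right and rows downward; lengths in m; the calibration is good to about 2 mm. A picture is of the moment at which its call begins.
- job.sign_off(): hands the job in; it is judged then, once.
Trained networks look in a picture, given as the dict that the camera call returned (one of the last four; its "shot" number tells which), for a name from the list of things; names that differ only in an ending like _2 or _b are one class to them, and where a whole thing is asked for, a point or a joint stands for the part that bears it (a point fixed in the world has none). Each returns a list of dicts, best first, with "confidence" (0 to 1); they miss things now and then, are a little off and sometimes report something else, mostly with a low value. They report only what shows in the picture. A call takes as long as a camera call. They do not tell look-alikes from the thing itself.
- cut_out(query, picture): "mask" (420x560 bool, what is visible of it) and "point" ([row, column] in pixels, amid what is visible of it).
The state is a dict: "clock": time; "joints": joint angles; "dq": joint speeds; "joint_efforts": joint torques, N m; "position": TCP position; "ee_rot": TCP orientation; "force": force on the tool from outside, world axes, zero at the start; "ft_torque": the same for the moment, N m; "width": opening from 0.0 (shut) to 1.0 (fully open); "gripper_force": force on a finger pad.
Only numpy, scipy, OpenCV 4.12 (cv2) and the standard library are available. Lean on these libraries where they do the work, as an engineer would, in place of code of your own. Each camera call takes 0.05 s, during which the arm holds its last target. There are 200 camera calls.

## Working session

There is one attempt and no reset: what is moved stays moved. The work goes in short steps, Python scripts to look and compute and a tool call to move; the robot and the scene stay as the last step left them, time stands still between calls to the robot, and variables do not carry over. Pictures are saved under pics/ and viewed, at most 10 in all, crops included, and the job is handed in when it is done.

Besides the shell and the picture viewer there is one more tool, called as name(argument=value, ...), one argument or row to a line, values as JSON. play_rows: Moves the arm, as the interface text tells. Its arguments: {"type":"object","properties":{"increments":{"type":"string"},"grip_force":{"type":"number"}},"required":["increments"]}

```bash
mkdir -p pics; cat > h.py <<'E'
import numpy as np, cv2
from cell import arm, vision, job, cut_out
def world(p, uv, z=None):
    uv=np.asarray(uv,float).reshape(-1,2)
    n=cv2.undistortPoints(uv.reshape(-1,1,2),p["mtx"],np.array(p["distortion"])).reshape(-1,2)
    d=np.c_[n[:,0],-n[:,1],-np.ones(len(n))]
    T=np.array(p["cam_to_world"])
    if z is None:
        r=uv.round().astype(int); s=p["z_map"][r[:,1],r[:,0]][:,None]
        return (d*s)@T[:3,:3].T+T[:3,3]
    dw=d@T[:3,:3].T
    return T[:3,3]+dw*((z-T[2,3])/dw[:,2])[:,None]
def save(n,im): cv2.imwrite("pics/"+n+".png",im[:,:,::-1])
E
python3 - <<'E'
from h import *
for c in ["top","scene"]:
    p=vision.get_image(c); save(c+"0",p["frame"])
    for q in ["grinder","mark_stud","grind_wheel","pointer_tip","wheel_centre"]:
        for r in cut_out(q,p)[:4]:
            u=r["point"][::-1]; print(c,q,round(r["confidence"],2),np.round(u),r["mask"].sum(),world(p,u).round(3))
print(arm.observe(), arm.hold_point_z)
E
```

```text
top grinder 0.95 [293. 231.] 3214 [[ 0.557 -0.092  0.209]]
top grinder 0.94 [175. 180.] 6272 [[0.693 0.24  0.254]]
top grinder 0.94 [415. 266.] 3866 [[ 0.458 -0.449  0.195]]
top mark_stud 0.85 [415. 260.] 256 [[ 0.474 -0.447  0.196]]
top mark_stud 0.78 [289. 236.] 259 [[ 0.543 -0.082  0.201]]
top mark_stud 0.69 [176. 168.] 741 [[0.725 0.238 0.266]]
top mark_stud 0.54 [294. 230.] 3202 [[ 0.557 -0.095  0.211]]
top grind_wheel 0.69 [290. 236.] 278 [[ 0.543 -0.086  0.201]]
top grind_wheel 0.67 [422. 273.] 70 [[ 0.438 -0.467  0.198]]
top grind_wheel 0.66 [178. 168.] 526 [[0.727 0.234 0.257]]
top pointer_tip 0.84 [176. 175.] 6273 [[0.706 0.238 0.253]]
top pointer_tip 0.76 [415. 261.] 3981 [[ 0.471 -0.447  0.197]]
top pointer_tip 0.71 [289. 231.] 3285 [[ 0.555 -0.081  0.207]]
top wheel_centre 0.92 [293. 232.] 3216 [[ 0.553 -0.093  0.211]]
top wheel_centre 0.63 [415. 264.] 3804 [[ 0.462 -0.447  0.197]]
scene grinder 0.78 [389. 254.] 6567 [[0.776 0.236 0.25 ]]
scene grinder 0.69 [272. 204.] 3407 [[ 0.606 -0.096  0.178]]
scene grinder 0.58 [158. 173.] 3494 [[ 0.516 -0.444  0.205]]
scene mark_s
[... 743 characters left out ...]

{'clock': 0.6, 'joints': array([-1.29461488,  0.43448734,  0.02498383,  1.57318579, -0.01164258,
        1.13397634, -0.07510757]), 'dq': array([-0.00144934, -0.00334964,  0.00216898,  0.00173323,  0.00143184,
       -0.00127804,  0.00057343]), 'joint_efforts': array([-1.71646348e-03, -6.67332172e+01,  9.82932374e-01, -3.14693320e+01,
       -6.06199843e-02,  3.28593235e-02,  6.64806544e-05]), 'position': array([0.23113004, 0.58072349, 0.22675502]), 'ee_rot': array([-5.91581078e-01, -3.08536680e+00, -1.43646935e-04]), 'force': array([-0.09491401, -0.14262185,  0.73149616]), 'ft_torque': array([-0.04709429,  0.02442255, -0.00079525]), 'gripper_force': 0.0, 'width': 1.0038021603588205} 0.0188
```

```bash
python3 - <<'E'
import cv2
a=cv2.imread("pics/top0.png"); c=a[120:340,110:480]
cv2.imwrite("pics/topc.png",cv2.resize(c,None,fx=2.15,fy=2.15,interpolation=cv2.INTER_CUBIC))
E
```

```text
(no output)
```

View pics/topc.png

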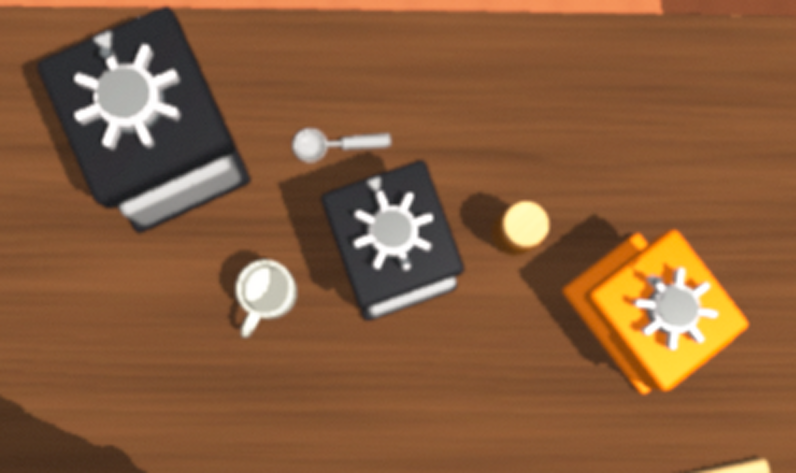

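View pics/scene0.png

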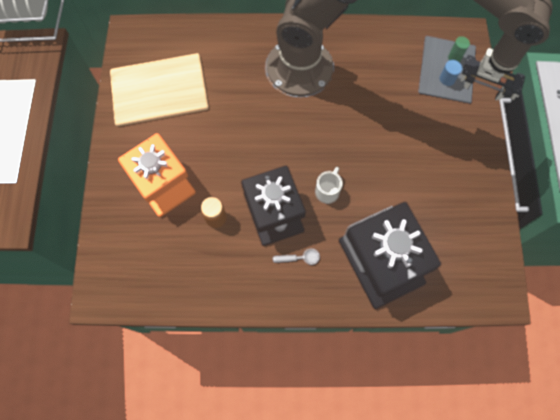

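The meant grinder is the small black one: in the crop its cap is at (392,228), the pointer at (375,185) and the stud at about (405,265), nearly opposite the pointer. The scene view agrees. The large black and the orange grinder are look-alikes.

```bash
cat >> h.py <<'E'
from scipy.spatial.transform import Rotation as Ro
def tool():
    s=arm.observe(); R=Ro.from_rotvec(s["ee_rot"]).as_matrix(); return np.array(s["position"]),R,s
E
python3 - <<'E'
from h import *
p=vision.get_image("top")
f=lambda x,y:(x/2.15+110-.27,y/2.15+120-.27)
c=world(p,f(391,228),.21)[0]; t=world(p,f(377,193),.174)[0]; s=world(p,f(406,266),.212)[0]
print(c,t,s)
for v in (t-c,s-c): print(np.hypot(*v[:2]),np.degrees(np.arctan2(v[1],v[0])))
P,R,_=tool(); print(R.round(3)); 
g=c+[0,0,.16]; print("tool shift cm",(R.T@(g-P)*100).round(1))
p=vision.get_image("wrist"); print(np.round(R.T@(np.array(p["cam_to_world"])[:3,3]-P),3))
E
```

```text
[ 0.57066275 -0.08913547  0.21      ] [ 0.62336917 -0.07065542  0.174     ] [ 0.51968225 -0.10924136  0.212     ]
0.05585229269696441 19.321805031334684
0.05480199119088304 -158.47652150531235
[[-0.929  0.37  -0.   ]
 [ 0.37   0.929  0.   ]
 [ 0.     0.    -1.   ]]
tool shift cm [-56.3 -49.7 -14.3]
[ 0.083 -0.001 -0.158]
```

play_rows(
  increments="-2.9 -2.4 -0.6 0 -1;-2.9 -2.4 -0.6 0 -1;-2.9 -2.4 -0.6 0 -1;-2.9 -2.4 -0.6 0 -1;-2.9 -2.4 -0.6 0 -1",
  grip_force=20,
)

```text
clock: 1.12
position: [0.3221, 0.4139, 0.2571]
ee_rot: [0.591, 3.085, 0.0]
force: [1.8, 0.4, 0.2]
width: 0.685
gripper_force: 0.0
```

play_rows(
  increments="-2.9 -2.4 -0.6 0 -1;-2.9 -2.4 -0.6 0 -1;-2.9 -2.4 -0.6 0 -1;-2.9 -2.4 -0.6 0 -1;-2.9 -2.4 -0.6 0 -1",
)

```text
clock: 1.53
position: [0.4124, 0.2487, 0.2874]
ee_rot: [0.592, 3.085, 0.001]
force: [1.0, -0.3, 0.6]
width: 0.322
gripper_force: 0.0
```

play_rows(
  increments="-2.9 -2.4 -0.6 0 -1;-2.9 -2.4 -0.6 0 -1;-2.9 -2.4 -0.6 0 -1;-2.9 -2.4 -0.6 0 -1;-2.9 -2.4 -0.6 0 -1",
)

```text
clock: 1.95
position: [0.5027, 0.0835, 0.3174]
ee_rot: [0.591, 3.085, 0.001]
force: [0.5, 0.3, 0.3]
width: 0.012
gripper_force: 0.0
```

play_rows(
  increments="-2.9 -2.4 -0.6 0 -1;-2.9 -2.4 -0.6 0 -1;-2.9 -2.4 -0.6 0 -1;-1.5 -2.4 -0.6 0 -1;0 0 0 0 -1",
)

```text
clock: 2.37
position: [0.5624, -0.0492, 0.342]
ee_rot: [0.605, 3.08, -0.005]
force: [-1.8, 0.1, 0.5]
width: 0.007
gripper_force: 0.0
```

```bash
python3 - <<'E'
from h import *
p=vision.get_image("wrist"); im=p["frame"].copy(); save("w1",im)
for q in ["mark_stud","wheel_centre"]:
    for r in cut_out(q,p)[:3]: print(q,r["confidence"],r["point"],r["mask"].sum())
u=cut_out
# cap by depth: world z map
h,w=p["z_map"].shape; V,U=np.mgrid[:h,:w]
W=world(p,np.c_[U.ravel(),V.ravel()]).reshape(h,w,3); z=W[...,2]; ok=p["z_map"]>0
np.save("W1.npy",W)
print(np.histogram(z[ok],bins=np.arange(.16,.226,.004)))
for lo,hi in((.207,.2108),):
    m=ok&(z>lo)&(z<hi); 
    n,l,st,ce=cv2.connectedComponentsWithStats(m.astype(np.uint8))
    for i in range(1,n):
        if st[i,4]>100: print(st[i],ce[i],W[l==i].mean(0), np.ptp(W[l==i],axis=0))
E
```

```text
mark_stud 0.97 [187.1, 241.7] 2923
wheel_centre 0.92 [184.5, 239.9] 21050
wheel_centre 0.78 [173.8, 503.4] 19483
wheel_centre 0.78 [206.1, 32.8] 6798
(array([  622,  1447, 12970,   382,   475,   491,   532,   488,   532,
        1870,   868,   470,  2749,   529,  2290,   346]), array([0.16 , 0.164, 0.168, 0.172, 0.176, 0.18 , 0.184, 0.188, 0.192,
       0.196, 0.2  , 0.204, 0.208, 0.212, 0.216, 0.22 , 0.224]))
[491 173  69  79 325] [522.77538462 207.59692308] [0.66780627 0.16176763 0.20912849] [0.05821714 0.07592176 0.0037719 ]
[ 212  187   56   55 2341] [239.2938915  213.70568133] [ 0.57037111 -0.09227268  0.20907768] [0.05362875 0.05277895 0.00377237]
```

View pics/w1.png

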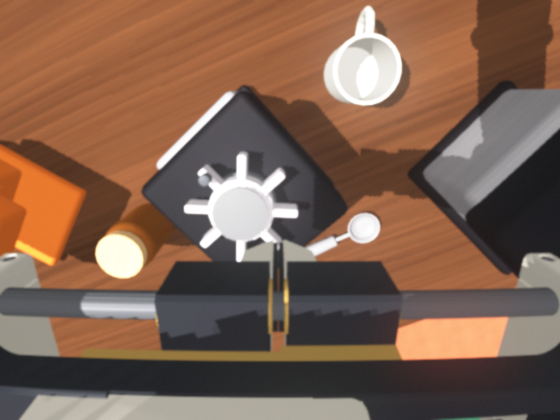

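The wrist view shows the target's cap at (240,213), the stud on a lug at about (205,180), and the pointer hidden by the gripper. I will fit the lug angle and the fingertip size from the depth.

```bash
python3 - <<'E'
from h import *
W=np.load("W1.npy"); z=W[...,2]; P,R,s=tool()
c=np.array([.5704,-.0923])
print(world(vision.get_image("wrist"),[[204,180]],.212))
d=W[...,:2]-c; r=np.hypot(d[...,0],d[...,1]); a=np.degrees(np.arctan2(d[...,1],d[...,0]))
m=(z>.194)&(z<.206)&(r>.036)&(r<.056)
print("lug phase",np.degrees(np.angle(np.mean(np.exp(8j*np.radians(a[m])))))/8, m.sum(), r[m].max())
m=(z>.207)&(z<.216)&(r>.035)&(r<.056); print("stud",a[m].mean(),a[m].std(),r[m].mean(),m.sum())
for z0 in (.0,.02,.04,.06):
    L=(W-P)@R; mm=(L[...,2]<-z0+.003)&(L[...,2]>-z0-.02)&(abs(L[...,0])<.1)&(abs(L[...,1])<.12)
    if mm.sum(): print(-z0,L[mm].min(0).round(3),L[mm].max(0).round(3),mm.sum())
E
```

```text
[[ 0.52664203 -0.0989611   0.212     ]]
lug phase 20.092945874047626 1128 0.055017666374106065
stud -160.3877577334136 3.625235428758428 0.04544111791749112 123
-0.0 [ 0.005 -0.024 -0.02 ] [ 0.008  0.01  -0.   ] 869
-0.02 [-0.004 -0.025 -0.04 ] [ 0.008  0.01  -0.017] 847
-0.04 [-0.015 -0.01  -0.055] [ 0.008 -0.004 -0.037] 279
-0.06 [-0.04  -0.094 -0.08 ] [ 0.035  0.08  -0.066] 8547
```

```bash
cat >> h.py <<'E'
C=np.array([.5704,-.0923])
def rel(phi,z,rad=.064):
    """tool-frame shift (cm) and turn (deg) from the measured pose to polar (phi,rad,z) with tool y pointing inward"""
    P,R,s=tool(); f=np.radians(phi)
    g=np.r_[C+rad*np.array([np.cos(f),np.sin(f)]),z]
    yaw=np.degrees(np.arctan2(R[1,1],R[0,1])); dt=-((phi-180-yaw+180)%360-180)
    d=P[:2]-C
    print("now r %.4f phi %.1f z %.4f yaw %.1f"%(np.hypot(*d),np.degrees(np.arctan2(d[1],d[0]))%360,P[2],yaw), "shift",(R.T@(g-P)*100).round(2),"turn",round(dt,1),"F",s["force"].round(1))
E
python3 - <<'E'
from h import *
rel(222.6,.235)
E
```

```text
now r 0.0528 phi 100.1 z 0.3405 yaw 68.4 shift [  0.   -10.26  10.54] turn 25.8 F [0.3 1.2 0.3]
```

play_rows(
  increments="0 -2.57 2 0 -1;0 -2.57 2 0 -1;0 -2.57 2.5 0 -1;0 -2.57 2.5 0 -1;0 0 1.5 6 -1",
)

```text
clock: 2.98
position: [0.52, -0.1406, 0.2338]
ee_rot: [-0.753, -3.048, 0.003]
force: [-0.5, -0.3, -0.8]
width: 0.005
gripper_force: 0.0
```

play_rows(
  increments="0 0 0 7 -1;0 0 0 7 -1;0 0 0 5.8 -1;0 0 0 0 -1;0 0 0 0 -1",
)

```text
clock: 3.4
position: [0.5234, -0.1356, 0.2356]
ee_rot: [-1.257, -2.879, -0.0]
force: [-0.9, 0.9, -0.2]
width: 0.003
gripper_force: 0.0
```

```bash
python3 -c "
from h import *
rel(222.6,.186)
save('w2',vision.get_image('wrist')['frame'])"
```

```text
now r 0.0639 phi 222.6 z 0.2356 yaw 42.8 shift [ 0.   -0.02  4.96] turn 0.2 F [-0.9  0.9 -0.2]
```

View pics/w2.png

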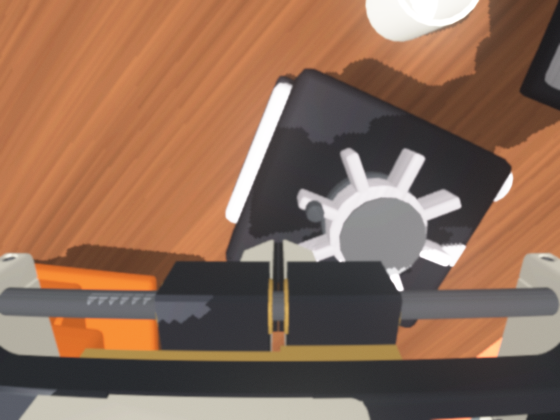

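play_rows(
  increments="0 0 1.5 0 -1;0 0 1.5 0 -1;0 0 1.0 0 -1;0 0 0.9 0 -1;0 0 0 0 -1",
)

```text
clock: 3.87
position: [0.5225, -0.1366, 0.1851]
ee_rot: [-1.262, -2.874, 0.001]
force: [-0.2, 0.5, 0.5]
width: 0.009
gripper_force: 0.0
```

play_rows(
  increments="-0.335 0.01 0 -3 -1;-0.335 0.01 0 -3 -1;-0.335 0.01 0 -3 -1;-0.335 0.01 0 -3 -1;-0.335 0.01 0 -3 -1",
)

```text
clock: 4.28
position: [0.5358, -0.1475, 0.187]
ee_rot: [-0.873, -3.016, -0.001]
force: [-1.7, 0.7, -0.1]
width: 0.002
gripper_force: 1.3
```

```bash
python3 -c "
from h import *
rel(237.6,.186)"
```

```text
now r 0.0652 phi 237.9 z 0.1870 yaw 57.7 shift [0.03 0.12 0.1 ] turn 0.1 F [-1.7  0.7 -0.1]
```

play_rows(
  increments="-0.335 0.02 0 -3 -1;-0.335 0.02 0 -3 -1;-0.335 0.02 0 -3 -1;-0.335 0.02 0 -3 -1;-0.335 0.02 0 -3 -1",
)

```text
clock: 4.7
position: [0.5516, -0.1547, 0.1872]
ee_rot: [-0.473, -3.106, 0.0]
force: [-0.9, 0.1, -0.6]
width: 0.002
gripper_force: 0.4
```

play_rows(
  increments="-0.335 0.01 0 -3 -1;-0.335 0.01 0 -3 -1;-0.335 0.01 0 -3 -1;-0.335 0.01 0 -3 -1;-0.335 0.01 0 -3 -1",
)

```text
clock: 5.12
position: [0.5685, -0.1574, 0.1873]
ee_rot: [0.063, 3.14, -0.0]
force: [0.5, -0.4, 0.7]
width: 0.005
gripper_force: 0.0
```

play_rows(
  increments="0 0 0 0 -1;0 0 0 0 -1",
)

```text
clock: 5.28
position: [0.5683, -0.1573, 0.1871]
ee_rot: [0.071, 3.14, -0.0]
force: [-0.9, -0.5, 0.1]
width: 0.004
gripper_force: 0.0
```

```bash
cat >> h.py <<'E'
def wheel():
    for cam in ("wrist","top"):
        p=vision.get_image(cam); h,w=p["z_map"].shape; V,U=np.mgrid[:h,:w]
        W=world(p,np.c_[U.ravel(),V.ravel()]).reshape(h,w,3); z=W[...,2]
        d=W[...,:2]-C; r=np.hypot(d[...,0],d[...,1]); a=np.degrees(np.arctan2(d[...,1],d[...,0]))
        m=(z>.194)&(z<.205)&(r>.036)&(r<.056); A=np.radians(a)
        print(cam,"lug phase",np.degrees(np.angle(np.mean(np.exp(8j*A[m]))))/8,m.sum())
        m=(z>.206)&(z<.216)&(r>.038)&(r<.054); print(" stud",np.degrees(np.angle(np.mean(np.exp(1j*A[m]))))%360,m.sum())
        n=p["frame"].astype(int).max(2); q=(z>.19)&(z<.225)&(r>.04)&(r<.052)&(n<150)
        print(" dark",np.degrees(np.angle(np.mean(np.exp(1j*A[q]))))%360,q.sum())
    return p
E
python3 -c "
from h import *
rel(267.6,.186); wheel()"
```

```text
now r 0.0651 phi 268.2 z 0.1871 yaw 87.4 shift [0.06 0.1  0.11] turn -0.2 F [-0.9 -0.5  0.1]
wrist lug phase 21.045674767519284 3206
 stud 245.66991647513612 551
 dark 247.2351535829223 696
top lug phase 20.119443644570758 58
 stud 156.13687255482816 1
 dark 36.746285357868246 8
```

First click done (stud 200° → 245°). I'll carry on round in the same gap, checking after each click.

play_rows(
  increments="-0.335 0.03 0 -3 -1;-0.335 0.03 0 -3 -1;-0.335 0.03 0 -3 -1;-0.335 0.02 0 -3 -1;-0.335 0.02 0 -3 -1",
)

```text
clock: 5.8
position: [0.5839, -0.1556, 0.1868]
ee_rot: [0.343, -3.121, 0.001]
force: [-2.9, -1.5, 0.4]
width: 0.006
gripper_force: 1.4
```

play_rows(
  increments="-0.335 0.02 0 -3 -1;-0.335 0.02 0 -3 -1;-0.335 0.02 0 -3 -1;-0.335 0.02 0 -3 -1;-0.335 0.02 0 -3 -1",
)

```text
clock: 6.22
position: [0.6, -0.1493, 0.1869]
ee_rot: [0.748, -3.051, 0.001]
force: [-0.3, -0.5, 0.2]
width: 0.007
gripper_force: 0.5
```

play_rows(
  increments="-0.335 0.01 0 -3 -1;-0.335 0.01 0 -3 -1;-0.335 0.01 0 -3 -1;-0.335 0.01 0 -3 -1;-0.335 0.01 0 -3 -1",
)

```text
clock: 6.63
position: [0.6138, -0.1389, 0.1868]
ee_rot: [1.14, -2.927, 0.0]
force: [-0.2, -0.7, 0.9]
width: 0.009
gripper_force: 0.0
```

play_rows(
  increments="0 0 0 0 -1;0 0 0 0 -1",
)

```text
clock: 6.8
position: [0.6137, -0.1389, 0.1867]
ee_rot: [1.135, -2.929, -0.0]
force: [-0.7, -0.1, 0.2]
width: 0.006
gripper_force: 0.0
```

```bash
python3 -c "
from h import *
rel(312.6,.186); wheel(); print(arm.observe()['joints'].round(2))"
```

```text
now r 0.0637 phi 312.9 z 0.1867 yaw 132.4 shift [ 0.03 -0.03  0.07] turn -0.2 F [-0.7 -0.1  0.2]
wrist lug phase 21.488718828505508 3301
 stud 290.2456938617539 556
 dark 291.49737371897993 758
top lug phase 19.369556048688143 45
 stud 67.39717515703896 1
 dark 77.67177269477706 6
[ 0.04  0.47  0.14  1.62 -0.07  1.05  2.51]
```

Second click done (stud at 290°). Joint 7 nears its limit, so I lift and arc back to the first gap.

play_rows(
  increments="0 0 -1.5 0 -1;0 0 -2 0 -1;0 0 -1.5 0 -1;0.78 0.05 0 7 -1;0.78 0.05 0 7 -1",
)

```text
clock: 7.32
position: [0.6017, -0.1483, 0.238]
ee_rot: [-0.763, 3.045, -0.001]
force: [-0.8, -0.5, 0.4]
width: 0.007
gripper_force: 0.0
```

play_rows(
  increments="0.78 0.05 0 7 -1;0.78 0.05 0 7 -1;0.78 0.05 0 7 -1;0.78 0.05 0 7 -1;0.78 0.05 0 7 -1",
)

```text
clock: 7.73
position: [0.5626, -0.1558, 0.2368]
ee_rot: [0.192, 3.136, -0.0]
force: [-0.4, 0.4, 0.9]
width: 0.003
gripper_force: 0.0
```

play_rows(
  increments="0.78 0.05 0 7 -1;0.78 0.05 0 7 -1;0.78 0.05 0 7 -1;0.78 0.05 0 7 -1;0.78 0.05 0 7 -1",
)

```text
clock: 8.15
position: [0.5275, -0.1397, 0.2368]
ee_rot: [1.126, 2.933, 0.0]
force: [0.0, -0.0, -1.4]
width: 0.004
gripper_force: 0.0
```

play_rows(
  increments="0.67 0.05 0 6 -1;0 0 0 0 -1;0 0 0 0 -1",
)

```text
clock: 8.4
position: [0.5235, -0.1345, 0.2369]
ee_rot: [1.261, 2.877, 0.0]
force: [-0.2, -0.3, -0.7]
width: 0.006
gripper_force: 0.0
```

```bash
python3 -c "
from h import *
rel(222.6,.186); wheel()"
```

```text
now r 0.0631 phi 222.0 z 0.2369 yaw 42.7 shift [-0.07 -0.09  5.09] turn 0.1 F [-0.2 -0.3 -0.7]
wrist lug phase 20.3636874759998 2260
 stud nan 0
 dark nan 0
top lug phase 20.121420616849313 48
 stud nan 0
 dark 98.87474565742433 6
  return _methods._mean(a, axis=axis, dtype=dtype,
  ret = ret.dtype.type(ret / rcount)
```

play_rows(
  increments="-0.07 -0.1 1.5 0 -1;0 0 1.5 0 -1;0 0 1.0 0 -1;0 0 1.0 0 -1;0 0 0 0 -1",
)

```text
clock: 8.92
position: [0.5223, -0.1358, 0.1849]
ee_rot: [-1.264, -2.873, 0.002]
force: [0.0, 0.5, -0.1]
width: 0.003
gripper_force: 0.0
```

play_rows(
  increments="-0.335 0.02 0 -3 -1;-0.335 0.02 0 -3 -1;-0.335 0.02 0 -3 -1;-0.335 0.02 0 -3 -1;-0.335 0.02 0 -3 -1",
)

```text
clock: 9.33
position: [0.5359, -0.1463, 0.1869]
ee_rot: [-0.874, -3.016, 0.0]
force: [-2.9, 0.6, 0.0]
width: 0.002
gripper_force: 1.4
```

play_rows(
  increments="-0.335 0.02 0 -3 -1;-0.335 0.02 0 -3 -1;-0.335 0.02 0 -3 -1;-0.335 0.02 0 -3 -1;-0.335 0.02 0 -3 -1",
)

```text
clock: 9.75
position: [0.5518, -0.1534, 0.1871]
ee_rot: [-0.474, -3.105, 0.001]
force: [-0.4, -1.0, -0.3]
width: 0.004
gripper_force: 0.4
```

play_rows(
  increments="-0.335 0.01 0 -3 -1;-0.335 0.01 0 -3 -1;-0.335 0.01 0 -3 -1;-0.335 0.01 0 -3 -1;-0.335 0.01 0 -3 -1",
)

```text
clock: 10.17
position: [0.5688, -0.1559, 0.1873]
ee_rot: [0.064, 3.14, -0.0]
force: [-0.1, 0.6, 0.3]
width: 0.008
gripper_force: 0.0
```

play_rows(
  increments="0 0 0 0 -1;0 0 0 0 -1",
)

```text
clock: 10.33
position: [0.5685, -0.1559, 0.1871]
ee_rot: [0.071, 3.14, -0.0]
force: [-0.6, 0.4, -0.2]
width: 0.002
gripper_force: 0.0
```

```bash
python3 -W ignore -c "
from h import *
rel(267.6,.186); wheel(); save('w3',vision.get_image('wrist')['frame'])
a=vision.get_image('scene')['frame'][150:260,200:340]; save('s3',cv2.resize(a,None,fx=5,fy=5,interpolation=cv2.INTER_CUBIC))"
```

```text
now r 0.0636 phi 268.3 z 0.1871 yaw 87.4 shift [ 0.08 -0.04  0.11] turn -0.2 F [-0.6  0.4 -0.2]
wrist lug phase 21.17548743623709 3518
 stud 255.80392577892337 49
 dark 334.0383649012105 104
top lug phase 20.289219139125354 51
 stud 337.4798531278513 7
 dark 2.1925793042408706 12
```

View pics/w3.png

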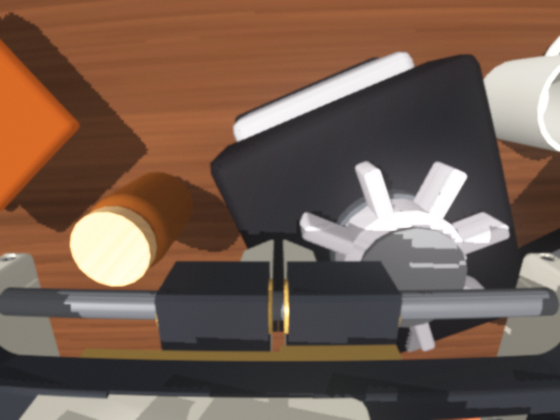

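View pics/s3.png

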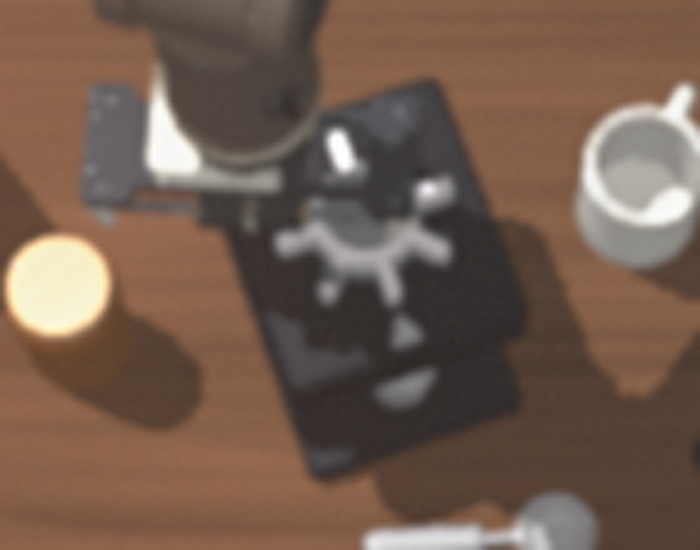

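The scene crop shows the stud at (328,293), one lug short of the pointer lug (392,290), with the pointer at (405,330). One more click.

play_rows(
  increments="-0.335 0.02 0 -3 -1;-0.335 0.02 0 -3 -1;-0.335 0.02 0 -3 -1;-0.335 0.02 0 -3 -1;-0.335 0.02 0 -3 -1",
)

```text
clock: 10.95
position: [0.5841, -0.1542, 0.1867]
ee_rot: [0.344, -3.121, 0.0]
force: [-1.7, -1.6, 1.2]
width: 0.004
gripper_force: 1.4
```

play_rows(
  increments="-0.335 0.01 0 -3 -1;-0.335 0.01 0 -3 -1;-0.335 0.01 0 -3 -1;-0.335 0.01 0 -3 -1;-0.335 0.01 0 -3 -1",
)

```text
clock: 11.37
position: [0.6004, -0.1482, 0.1867]
ee_rot: [0.749, -3.051, 0.0]
force: [-0.6, 0.4, 0.5]
width: 0.005
gripper_force: 0.4
```

play_rows(
  increments="-0.335 0.01 0 -3 -1;-0.335 0.01 0 -3 -1;-0.335 0.01 0 -3 -1;-0.335 0.01 0 -3 -1;-0.25 0.01 0 -3 -1",
)

```text
clock: 11.78
position: [0.6137, -0.1385, 0.1867]
ee_rot: [1.141, -2.927, 0.0]
force: [0.1, -0.3, 0.3]
width: 0.002
gripper_force: 0.0
```

play_rows(
  increments="0 0 0 0 -1;0 0 0 0 -1",
)

```text
clock: 11.95
position: [0.6135, -0.1387, 0.1867]
ee_rot: [1.136, -2.929, -0.0]
force: [-0.5, 0.3, -0.1]
width: 0.003
gripper_force: 0.0
```

```bash
python3 -W ignore -c "
from h import *
rel(312.6,.186); wheel()"
```

```text
now r 0.0633 phi 312.9 z 0.1867 yaw 132.4 shift [ 0.03 -0.07  0.07] turn -0.2 F [-0.5  0.3 -0.1]
wrist lug phase 21.4776567396528 3574
 stud 299.9945480557991 53
 dark 44.473200552479696 218
top lug phase 20.321379880627042 44
 stud 18.475799008597992 12
 dark 31.77921822401139 19
```

Stud now at about 18–20°, the pointer's angle. Lift straight up and away.

play_rows(
  increments="0 0 -1.5 0 -1;0 0 -3 0 -1;0 0 -3.5 0 -1;0 0 -3.5 0 -1;0 0 -3.5 0 -1",
)

```text
clock: 12.47
position: [0.613, -0.1389, 0.3384]
ee_rot: [1.136, -2.929, -0.0]
force: [1.4, -0.4, -0.8]
width: 0.002
gripper_force: 0.0
```

play_rows(
  increments="2 -2.5 0 0 -1;2 -2.5 0 0 -1;2 -2.5 0 0 -1;2 -2.5 0 0 -1;0 0 0 0 -1",
)

```text
clock: 12.88
position: [0.6199, -0.2751, 0.3362]
ee_rot: [1.122, -2.931, 0.006]
force: [-1.4, -0.5, 0.4]
width: 0.007
gripper_force: 0.0
```

```bash
python3 -W ignore -c "
from h import *
wheel()
a=vision.get_image('scene')['frame'][150:270,200:360]; save('s4',cv2.resize(a,None,fx=5,fy=5,interpolation=cv2.INTER_CUBIC))"
```

```text
wrist lug phase 21.11402823450084 923
 stud nan 0
 dark 329.8159326792709 5
top lug phase 19.90732314105092 128
 stud 19.030967893735358 11
 dark 4.760131045626622 15
```

View pics/s4.png

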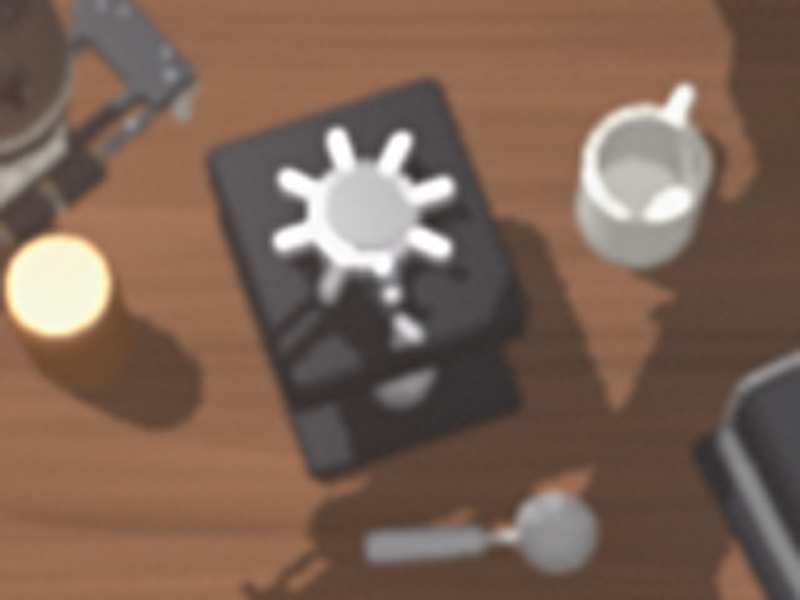

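The stud at (390,290) is on the lug facing the pointer at (405,328). The mug, jar and spoon are where they were, and the arm is clear.

```bash
python3 -c "
from cell import job
print(job.sign_off())"
```

```text
the job is handed in; nothing more can be done
None
```

The studded lug now stands at the pointer on the small black grinder after four anticlockwise clicks; the arm is clear, the mug, jar and spoon look unmoved, I did not check the cup separately, and the job is handed in.

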